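Open the compound jar in the bench brace

TASK

Stand the closed square jar fully down in the square pocket of the bench brace so that it cannot turn, then unscrew its tight cap anticlockwise until it comes free, without pulling the jar up out of the pocket. Lift the cap straight up and finish while still holding it level, about 2 cm clear above the mouth of the jar and centred over it; do not put it down, let go or carry it away. Do not tip the jar over, and leave the wax tin, the gauge and the sanding block where they are.

Things in the scene. Friction and masses are not known exactly. Their poses are not given: they have to be found in the camera images.
- jar: White square jar, 64 x 64 mm, its flat sides along its x and y axes, 70 mm tall to the flat shoulder, then a round neck of 41 mm diameter up to the rim at 102 mm; about 0.45 kg, upright. Origin: centre of its underside, z up. The cap is locked on firmly enough to lift and carry the jar by it.
- jar_mouth (a point): Centre of the jar's mouth, at the rim, 102 mm above the jar's underside. A black rubber sealing ring on a spring sits in the mouth; under the closed cap it pushes up with about 16 N, and with the cap off it stands 5 mm above the rim.
- cap: Black round ribbed screw cap on the jar, 58 mm diameter, 24 mm tall, 20 mm deep hollow skirt, 50 g. Origin: centre of the skirt's lower edge, z up; closed it lies 84 mm above the jar's underside, 14 mm above the shoulder. Yaw of cap minus yaw of jar is 0 to 0.2 rad when closed. Held by friction (about 0.4 N m to turn) and three inner lugs under ledges of the neck; pulled up while closed it takes the jar along.
- cap_top (a point): Centre of the cap's top, 24 mm above its lower edge; closed, 108 mm above the jar's underside. Turned anticlockwise from above the cap does not rise; it is free to lift when its yaw minus the jar's is 0.98 to 1.55 rad, and a stop blocks it at about 1.6 rad. One turn of about 1.25 rad frees it from any start; let go there, it pops up 3 mm.
- brace: Grey painted metal block, 110 x 110 x 38 mm (152 mm along y with its screw tabs), fixed to the table, with a square pocket in its top: 69 x 69 mm, sides along the block's x and y, 4 mm chamfer at the mouth, floor 8 mm above the table. The jar fits in any quarter turn and can turn only about 0.08 rad there. Origin: centre of its underside, z up.
- wax_tin: Round wax tin, 67 mm diameter, 25 mm tall, bystander. Origin: centre of its underside.
- coat_gauge: Hand-held coating gauge lying flat, 122 x 58 x 29 mm, bystander. Origin: centre of its underside.
- sand_block: Dark rubber sanding block, 64 x 118 x 41 mm, the long side along its y, bystander. Origin: centre of its underside.
There are look-alikes about, which are no part of the job. What is meant by the jar is not orange, and is the larger of those in its own colour. There is more than one size of the cap; the one meant has the size given above.

How it is judged:
By the outcome, as a careful person would: the job done as asked, in the order asked, and still so for the second after the job is handed in, while the arm keeps its last pose, push and grip.
It also fails if it takes over 42 s, if anything falls off the work surface, if the arm or the gripper's body presses on something with over 40 N, if the wrist force passes 120 N, or if a joint passes its speed limit or range.

ROBOT

A 7-joint arm with a two-finger parallel gripper is mounted at the origin on a cart in front of the work surface, level with it; the furniture and walls round the work are solid. World frame = base frame: x ahead of the robot, y to its left, z up, the work surface at z = 0. Lengths are in m, angles in rad, forces in N, time in s.
With the tool pointing down it reaches from about 0.4 to 0.85 m from the base axis. Payload 4.4 kg.
Tool frame: the origin (TCP) lies midway between the tips of the shut fingers; the grasp point (between the pads) lies env.grasp_offset behind it (env.grasp_offset is the distance from the TCP to the grasp point, in m); z points along the fingers, y is the line along which they close (so a half turn about z gives the same grasp; the last joint's range is limited). The gripper opens to 94 mm and grips with 3 to 60 N. Pads are 16 mm wide; open, the fingers measure 119 mm over their backs; the gripper's body (75 mm by 177 mm) begins 78 mm behind the grasp point.
Start: joints at [1.188, 0.628, 0.038, 1.517, -0.027, 0.996, -0.02], TCP at [0.203, -0.618, 0.205] pointing down, gripper open.
Joint ranges: [-3.06, 3.06], [-0.37, 2.12], [-1.25, 1.32], [0.18, 2.47], [-1.1, 4.24], [0.23, 1.98], [-2.94, 2.94]. Speed limits (rad/s): [2.57, 2.57, 3.14, 3.14, 3.14, 3.14, 3.14].

INTERFACE

Orientations are given as a rotation vector (axis times angle).
In Python, from bench import env gives the robot as it stands.
- The arm moves only by the tool drive_tool, never from a script. Its argument "motion" is a list of rows, each a list of 7 numbers: the turn, a rotation vector about the world's x, y, z in rad, then the shift along the world's x, y, z in cm, then the closure in counts, from 0 (fully open) to 255 (shut). A call has 1 to 20 rows; each row is the pose to reach, as a shift and turn from the pose commanded when the call began; what a row does not reach only later rows make up. A row lasts 1/8 s, in which the tool goes at most 62.5 mm and 10.7 degrees, less where a joint would pass 70% of its speed; a pose out of reach is approached as far as the arm can. A call with a gripper value outside its range is refused whole. The fingers move at their own pace and stop on an object; the grip force is fixed at half the most. Time passes only in rows, so rows that repeat a pose let the fingers close. It gives the time, the measured TCP pose, the force, the opening and the grip force at its end, in the units of the state.
- env.read_state(): the state, without advancing time (a new reading comes with each control period).
- env.capture(name): name is "side" or "top" or "wrist"; returns a dict with "img" (384x512x3 uint8, blue, green, red), "depth" (384x512 float32, m along the optical axis (not along the pixel's ray), 0 where there is no reading), "fovy" (degrees; the focal length in pixels is half the picture's height over the tangent of half this angle, whatever the lens; pixels are square), "cx", "cy" (the principal point, pixels), "rvec" (rotation vector, rad) and "tvec" (3), from world to camera coordinates, as OpenCV has them. Camera axes: x right, y down, z forward; pixel columns grow to the right and rows downward; lengths in m; the calibration is good to about 2 mm. The wrist camera is an equidistant fisheye: a pixel r from the principal point sees the ray r / f radians off the axis. A picture is of the moment at which its call begins.
- env.finish_job(): hands the job in; it is judged then, once.
Trained networks look in the newest picture that a camera, given by its name, has taken for a name from the list of things; names that differ only in an ending like _2 or _b are one class to them, and where a whole thing is asked for, a point or a joint stands for the part that bears it (a point fixed in the world has none). Each returns a list of dicts, best first, with "conf" (0 to 1); they miss things now and then, are a little off and sometimes report something else, mostly with a low value. They report only what shows in the picture. A call takes as long as a camera call. They do not tell look-alikes from the thing itself.
- env.look_for(label, camera): "rect" ([left, top, width, height] in pixels, round what is visible of it).
- env.trace(label, camera): "mask" (384x512 bool, what is visible of it) and "rect" ([left, top, width, height] in pixels, round what is visible of it).
- env.mark_of(label, camera): "xy" ([column, row] in pixels: a listed point, or the origin of a listed thing).
The state is a dict: "time_s": time; "joint_positions": joint angles; "joint_vel": joint speeds; "effort": joint torques, N m; "eef_pos": TCP position; "ee_rot": TCP orientation; "force": force on the tool from outside, world axes, zero at the start; "wrist_torque": the same for the moment, N m; "grip_width": finger opening in m; "grasp_force": force on a finger pad.
Only numpy, scipy, OpenCV 4.12 (cv2) and the standard library are available. Lean on these libraries where they do the work, as an engineer would, in place of code of your own. Each camera call takes 0.05 s, during which the arm holds its last target. There are 200 camera calls.

## Working session

There is one attempt and no reset: what is moved stays moved. The work goes in short steps, Python scripts to look and compute and a tool call to move; the robot and the scene stay as the last step left them, time stands still between calls to the robot, and variables do not carry over. Pictures are saved under pics/ and viewed, at most 10 in all, crops included, and the job is handed in when it is done.

Besides the shell and the picture viewer there is one more tool, called after ">>>" as name(argument=value, ...) on one line, values as JSON. drive_tool: Moves the arm, as the interface text tells. Its arguments: {"type":"object","properties":{"motion":{"type":"array"}},"required":["motion"]}

```bash
mkdir -p pics
cat > h.py <<'E'
import numpy as np, cv2
from bench import env
from scipy.spatial.transform import Rotation as R
def cap(n):
    c=env.capture(n); c['R']=R.from_rotvec(np.ravel(c['rvec'])).as_matrix(); c['t']=np.ravel(c['tvec']); c['f']=192/np.tan(np.radians(c['fovy']/2)); c['name']=n; return c
def ray(c,u,v):
    x=(np.asarray(u,float)-c['cx'])/c['f']; y=(np.asarray(v,float)-c['cy'])/c['f']
    if c['name']=='wrist':
        r=np.hypot(x,y)+1e-9; s=np.tan(r)/r; x=x*s;y=y*s
    return np.stack([x,y,np.ones_like(x)],-1)
def at_z(c,u,v,z):
    d=ray(c,u,v)@c['R']; o=-c['R'].T@c['t']
    return o+d*((z-o[2])/d[...,2])[...,None]
def cloud(c):
    v,u=np.mgrid[:384,:512]; return (ray(c,u,v)*c['depth'][...,None]-c['t'])@c['R']
E
python3 - <<'E'
from h import *
s=env.read_state(); print({k:np.round(v,3) for k,v in s.items()}, env.grasp_offset)
for n in ['top','side']:
    c=cap(n); cv2.imwrite(f'pics/{n}0.png',c['img']); P=cloud(c); np.savez(f'{n}0.npz',P=P,d=c['depth'])
    for l in ['jar','cap','brace','wax_tin','coat_gauge','sand_block']:
        for o in env.trace(l,n):
            m=o['mask']&(c['depth']>0); q=P[m]
            if len(q): print(n,l,round(o['conf'],2),np.round(o['rect']),np.round(np.median(q,0),3),'zmax',np.round(np.percentile(q,[2,98],axis=0),3).tolist())
E
```

```text
{'time_s': np.float64(0.0), 'joint_positions': array([ 1.188,  0.629,  0.038,  1.518, -0.027,  0.996, -0.02 ]), 'joint_vel': array([-0.   , -0.003,  0.   , -0.   ,  0.   , -0.   ,  0.   ]), 'effort': array([-1.0000e-03, -5.4974e+01,  1.1430e+00, -1.8664e+01, -5.2000e-02,
        2.3000e-02,  0.0000e+00]), 'eef_pos': array([ 0.202, -0.617,  0.205]), 'ee_rot': array([-3.101, -0.495,  0.   ]), 'force': array([0.095, 0.252, 0.424]), 'wrist_torque': array([ 0.008, -0.03 ,  0.011]), 'grasp_force': np.float64(0.0), 'grip_width': np.float64(0.094)} 0.0188
top jar 0.89 [226. 226.  34.  35.] [0.422 0.033 0.072] zmax [[0.386, -0.002, 0.045], [0.453, 0.069, 0.106]]
top jar 0.82 [170. 184.  41.  35.] [0.524 0.137 0.068] zmax [[0.486, 0.119, 0.007], [0.561, 0.194, 0.098]]
top jar 0.77 [182. 235.  22.  26.] [0.411 0.149 0.052] zmax [[0.383, 0.127, 0.002], [0.433, 0.179, 0.078]]
top cap 0.76 [227. 195.  18.  16.] [0.515 0.059 0.017] zmax [[0.498, 0.04, 0.014], [0.535, 0.077, 0.021]]
top cap 0.63 [174. 186.  26.  30.] [0.522 0.158 0.108] zmax [[0.497, 0.133, 0.105], [0.547, 0.185, 0.112]]
top cap 0.6
[... 961 characters left out ...]
, [0.691, 0.179, 0.107]]
side cap 0.63 [198. 229.  36.  22.] [0.514 0.17  0.108] zmax [[0.493, 0.137, 0.087], [0.546, 0.188, 0.11]]
side cap 0.59 [234. 247.  22.  15.] [0.512 0.064 0.017] zmax [[0.495, 0.04, 0.003], [0.534, 0.078, 0.019]]
side brace 0.73 [266. 189.  63.  39.] [ 0.506 -0.156  0.03 ] zmax [[0.429, -0.223, 0.003], [0.566, -0.089, 0.04]]
side wax_tin 0.94 [181. 204.  28.  20.] [ 0.698 -0.008  0.025] zmax [[0.676, -0.046, 0.003], [0.735, 0.015, 0.027]]
side coat_gauge 0.97 [112. 239.  54.  36.] [0.697 0.195 0.026] zmax [[0.65, 0.154, 0.003], [0.759, 0.219, 0.03]]
side sand_block 0.56 [206. 176.  47.  28.] [ 0.696 -0.162  0.028] zmax [[0.678, -0.237, 0.003], [0.74, -0.124, 0.042]]
```

Run:
```python
import cv2,numpy as np
a=cv2.imread('pics/top0.png')[90:280,150:380];b=cv2.imread('pics/side0.png')[160:320,90:350]
a=cv2.resize(a,(400,330),interpolation=cv2.INTER_CUBIC);b=cv2.resize(b,(400,246),interpolation=cv2.INTER_CUBIC)
b=cv2.copyMakeBorder(b,0,84,0,0,0)
cv2.imwrite('pics/v1.png',np.hstack([a,b]))
```

```text
(no output)
```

View pics/v1.png

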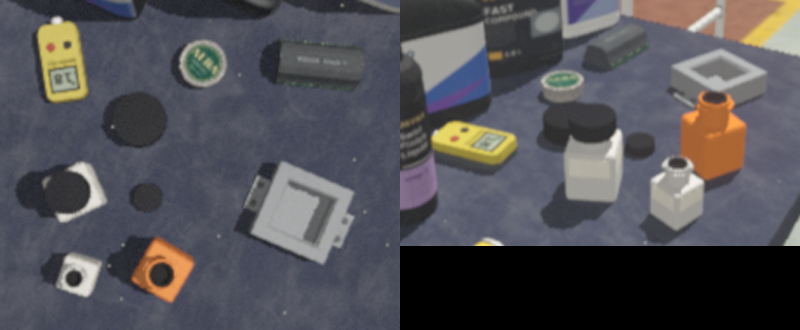

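The target is the white jar with the black cap, at the left of the top view (crop px ~70,190). The open small white jar, the orange jar and the loose caps (one big, one small) are look-alikes. The brace is at right (crop px ~300,210) and is clearly rotated.

```bash
cat >> h.py <<'E'
from scipy.optimize import least_squares
def sqdist(P,x,y,a,h):
    d=(P[:,:2]-[x,y])@np.array([[np.cos(a),-np.sin(a)],[np.sin(a),np.cos(a)]])
    return np.abs(d).max(1)-h
E
python3 - <<'E'
from h import *
for n in ['top','side']:
    P=np.load(n+'0.npz')['P']; d=np.load(n+'0.npz')['d']>0
    Q=P[d]
    j=Q[(np.abs(Q[:,0]-.522)<.06)&(np.abs(Q[:,1]-.158)<.06)]
    c=j[(j[:,2]>.100)&(j[:,2]<.116)]
    (x,y),r=cv2.minEnclosingCircle(c[:,:2].astype(np.float32)); print(n,'cap',x,y,r,np.median(c[:,2]), c[:,:2].mean(0))
    b=j[(j[:,2]>.01)&(j[:,2]<.066)]
    best=[]
    for a0 in np.arange(0,1.57,.1):
        f=least_squares(lambda p:np.r_[sqdist(b,p[0],p[1],p[2],.032),(p[0]-.522)*3,(p[1]-.158)*3],[.522,.158,a0],loss='soft_l1',f_scale=.002); best.append((f.cost,f.x))
    best.sort(key=lambda t:t[0]); print(n,'jar',len(b),best[0])
    k=Q[(np.abs(Q[:,0]-.5)<.1)&(np.abs(Q[:,1]+.16)<.1)]
    t=k[(k[:,2]>.032)&(k[:,2]<.044)]
    print(n,'brace',cv2.minAreaRect(t[:,:2].astype(np.float32)*1000),np.median(t[:,2]),len(t))
    p=k[(k[:,2]<.014)&(sqdist(k,.5,-.16,0.,.03)<0)&(k[:,2]>.003)]; print('floor',len(p),p.mean(0))
    if n=='top': print(cv2.minAreaRect(k[(k[:,2]>.004)][:,:2].astype(np.float32)*1000))
E
```

```text
top cap 0.5220168232917786 0.15913423895835876 0.02954661287367344 0.10837505526335484 [0.5222598 0.1588991]
top jar 98 (np.float64(2.3091318562687595e-05), array([0.52236566, 0.15932851, 0.44115721]))
top brace ((498.6828308105469, -159.6041259765625), (110.92756652832031, 109.884033203125), 67.65644836425781) 0.03813241038848185 1258
floor 542 [ 0.49917803 -0.16065672  0.00830783]
((500.005126953125, -159.78045654296875), (199.17074584960938, 197.1714324951172), 0.6118866205215454)
side cap 0.521686315536499 0.15964937210083008 0.029944999143481255 0.10866243882609192 [0.51811338 0.16363375]
side jar 897 (np.float64(0.00043056815559026413), array([0.52225576, 0.15818292, 0.43944089]))
side brace ((497.715576171875, -160.41726684570312), (114.49531555175781, 114.33861541748047), 67.43409729003906) 0.03826792942841041 726
floor 58 [ 0.51294216 -0.17871832  0.00949785]
```

>>> drive_tool(motion=[[0, 0, 0, 5, 5, 1, 0], [0, 0, 0.15, 10, 10, 2, 0], [0, 0, 0.3, 15, 15, 2, 0], [0, 0, 0.45, 19, 20, 2, 0], [0, 0, 0.6, 23, 26, 2, 0], [0, 0, 0.7, 26, 32, 2, 0], [0, 0, 0.8, 28, 38, 2, 0], [0, 0, 0.9, 30, 44, 2, 0], [0, 0, 1.0, 31, 50, 2, 0], [0, 0, 1.1, 32, 56, 2, 0], [0, 0, 1.2, 32, 62, 2, 0], [0, 0, 1.25, 32, 68, 2, 0], [0, 0, 1.25, 32, 73, 2, 0], [0, 0, 1.25, 32, 77.6, 2, 0], [0, 0, 1.25, 32, 77.6, 2, 0], [0, 0, 1.25, 32, 77.6, 2, 0], [0, 0, 1.25, 32, 77.6, 2, 0], [0, 0, 1.25, 32, 77.6, 2, 0]])

```text
time_s: 2.95
eef_pos: [0.5228, 0.1565, 0.2255]
ee_rot: [2.229, 2.213, -0.001]
force: [0.2, -0.4, 0.3]
grip_width: 0.094
grasp_force: 0.0
```

Run:
```python
from h import *
s=env.read_state(); print(s['time_s'],s['eef_pos'],R.from_rotvec(s['ee_rot']).as_matrix().round(3),s['joint_positions'].round(2))
c=cap('wrist'); cv2.imwrite('pics/w1.png',c['img']); P=cloud(c)
for l in ['cap','jar']:
    for o in env.trace(l,'wrist'):
        q=P[o['mask']&(c['depth']>0)]; print(l,o['conf'],np.round(o['rect']),np.median(q,0).round(3),np.percentile(q,[2,98],axis=0).round(3).tolist())
Q=P[c['depth']>0]
k=Q[(np.hypot(Q[:,0]-.522,Q[:,1]-.159)<.04)]
t=k[(k[:,2]>.1)&(k[:,2]<.116)]; (x,y),r=cv2.minEnclosingCircle(t[:,:2].astype(np.float32)); print('cap',x,y,r,np.median(t[:,2]),len(t))
```

```text
2.95 [0.52282431 0.15654995 0.22547379] [[ 0.007  1.     0.   ]
 [ 1.    -0.007 -0.001]
 [-0.001  0.    -1.   ]] [-0.09  0.48 -0.37  1.78  0.21  0.93 -0.56]
cap 0.88 [236. 220.  31.  30.] [0.515 0.061 0.018] [[0.497, 0.04, 0.006], [0.533, 0.078, 0.019]]
cap 0.8 [303. 193.  54.  65.] [0.609 0.083 0.032] [[0.587, 0.035, 0.002], [0.649, 0.11, 0.034]]
cap 0.55 [229. 149.  51.  55.] [0.522 0.161 0.109] [[0.495, 0.134, 0.106], [0.546, 0.186, 0.11]]
jar 0.95 [218. 133.  72.  55.] [0.524 0.184 0.069] [[0.484, 0.145, 0.011], [0.559, 0.198, 0.072]]
jar 0.64 [142. 153.  50.  41.] [0.414 0.157 0.052] [[0.388, 0.129, 0.01], [0.432, 0.178, 0.077]]
jar 0.55 [172. 222.  37.  49.] [0.436 0.053 0.067] [[0.418, 0.036, 0.01], [0.456, 0.066, 0.099]]
cap 0.5211493968963623 0.15894880890846252 0.029560275375843048 0.10890431435995925 2460
```

View pics/w1.png

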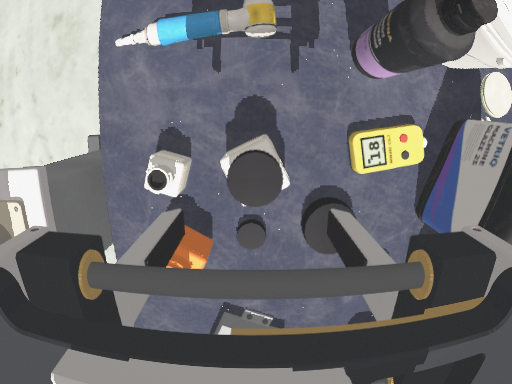

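The wrist view shows the capped white jar at about (255,175), and the cap centre agrees with the earlier fit at (0.521, 0.159). I'm descending to it and closing.

>>> drive_tool(motion=[[0, 0, 0, -0.1, 0.25, -3, 0], [0, 0, 0, -0.1, 0.25, -7, 0], [0, 0, 0, -0.1, 0.25, -10, 0], [0, 0, 0, -0.1, 0.25, -13, 0], [0, 0, 0, -0.1, 0.25, -14.8, 0], [0, 0, 0, -0.1, 0.25, -14.8, 0], [0, 0, 0, -0.1, 0.25, -14.8, 255], [0, 0, 0, -0.1, 0.25, -14.8, 255], [0, 0, 0, -0.1, 0.25, -14.8, 255], [0, 0, 0, -0.1, 0.25, -14.8, 255], [0, 0, 0, -0.1, 0.25, -14.8, 255], [0, 0, 0, -0.1, 0.25, -14.8, 255], [0, 0, 0, -0.1, 0.25, -14.8, 255]])

```text
time_s: 4.72
eef_pos: [0.5221, 0.1609, 0.0778]
ee_rot: [2.226, 2.216, 0.001]
force: [0.6, -0.6, 3.5]
grip_width: 0.0576
grasp_force: 30.0
```

>>> drive_tool(motion=[[0, 0, 0, 0, 0, 1, 255], [0, 0, 0, 0, 0, 4, 255], [0, 0, 0, 0, 0, 8, 255], [0, 0, 0, 0, -1, 11, 255], [0, 0, -0.08, 0, -4, 12, 255], [0, 0, -0.18, 0, -8, 12, 255], [0, 0, -0.28, 0, -12, 12, 255], [0, 0, -0.38, 0, -16, 12, 255], [0, 0, -0.48, -1, -20, 12, 255], [0, 0, -0.58, -1, -24, 12, 255], [0, 0, -0.68, -2, -28, 12, 255], [0, 0, -0.78, -2.3, -31, 12, 255], [0, 0, -0.83, -2.3, -32, 12, 255], [0, 0, -0.83, -2.3, -32, 12, 255], [0, 0, -0.83, -2.3, -32, 12, 255], [0, 0, -0.83, -2.3, -32, 12, 255]])

```text
time_s: 6.72
eef_pos: [0.4988, -0.1575, 0.1974]
ee_rot: [-2.928, -1.135, -0.0]
force: [0.6, -0.1, -4.9]
grip_width: 0.0572
grasp_force: 30.0
```

Run:
```python
from h import *
s=env.read_state(); print(s['time_s'],s['eef_pos'],R.from_rotvec(s['ee_rot']).as_matrix().round(3).tolist(),s['joint_positions'].round(2),s['force'],s['grip_width'])
x0,y0=s['eef_pos'][:2]
ims=[]
for n in ['side','wrist','top']:
    c=cap(n); ims.append(c['img']); P=cloud(c)
    Q=P[c['depth']>0]
    for o in env.trace('jar',n):
        q=P[o['mask']&(c['depth']>0)]; print(n,o['conf'],np.round(o['rect']),np.median(q,0).round(3),np.percentile(q,[2,98],axis=0).round(3).tolist())
    j=Q[(np.hypot(Q[:,0]-x0,Q[:,1]-y0)<.056)]
    b=j[(j[:,2]>.123)&(j[:,2]<.182)]
    best=[]
    if len(b)>50:
        for a0 in np.arange(-.8,.8,.1):
            f=least_squares(lambda p:np.r_[sqdist(b,p[0],p[1],p[2],.032),(p[0]-x0)*3,(p[1]-y0)*3],[x0,y0,a0],loss='soft_l1',f_scale=.002); best.append((f.cost,f.x))
        best.sort(key=lambda t:t[0]); print(n,'jar',len(b),best[0])
    k=Q[(np.abs(Q[:,0]-.5)<.085)&(np.abs(Q[:,1]+.16)<.085)&(Q[:,2]>.03)&(Q[:,2]<.044)]
    if len(k): print(n,'brace',cv2.minAreaRect(k[:,:2].astype(np.float32)*1000),len(k))
cv2.imwrite('pics/v2.png',cv2.resize(np.hstack(ims[:2]),(800,300)))
```

```text
6.725 [ 0.49882963 -0.15754008  0.19744743] [[0.739, 0.674, -0.0], [0.674, -0.739, 0.001], [0.001, -0.001, -1.0]] [ 0.34  0.46 -0.13  1.88  0.08  0.81 -0.66] [ 0.57062215 -0.08264089 -4.85556097] 0.057203142048630265
side 0.94 [284. 144.  35.  35.] [ 0.481 -0.135  0.163] [[0.459, -0.17, 0.125], [0.53, -0.119, 0.196]]
side 0.9 [256. 261.  30.  50.] [0.397 0.166 0.045] [[0.379, 0.139, 0.005], [0.431, 0.18, 0.076]]
side 0.79 [271. 219.  46.  58.] [0.404 0.052 0.059] [[0.376, 0.019, 0.005], [0.453, 0.075, 0.104]]
side jar 845 (np.float64(0.0004892223850126473), array([ 0.49727293, -0.15949577, -0.39064687]))
side brace ((498.2205810546875, -160.46189880371094), (113.38911437988281, 114.30493927001953), 67.82142639160156) 780
wrist 0.88 [58. 88. 77. 65.] [0.43  0.022 0.071] [[0.381, -0.007, 0.007], [0.456, 0.056, 0.106]]
wrist 0.86 [16. 54. 57. 42.] [0.413 0.139 0.051] [[0.381, 0.124, 0.006], [0.432, 0.166, 0.077]]
wrist 0.65 [192. 149. 111.  62.] [ 0.517 -0.136  0.189] [[0.48, -0.173, 0.125], [0.535, -0.121, 0.191]]
wrist jar 755 (np.float64(6.665420331248584e-05), array([ 0.49580289, -0.1592483 , -0.39163132]))
wrist brace ((497.5360107421875, -160.40426635742188), (110.28133392333984, 109.84172058105469), 67.91487884521484) 3201
top 0.93 [182. 235.  25.  29.] [0.41  0.149 0.052] [[0.383, 0.126, 0.001], [0.433, 0.183, 0.077]]
top 0.76 [228. 225.  35.  38.] [0.422 0.032 0.071] [[0.383, -0.002, 0.013], [0.455, 0.069, 0.105]]
top 0.68 [312. 195.  28.  28.] [ 0.515 -0.134  0.184] [[0.485, -0.158, 0.125], [0.534, -0.12, 0.192]]
top jar 119 (np.float64(1.8381407383909402e-05), array([ 0.49860945, -0.15979238, -0.3912654 ]))
top brace ((501.71697998046875, -152.2198486328125), (95.22733306884766, 110.19564056396484), 67.40499877929688) 680
```

View pics/v2.png

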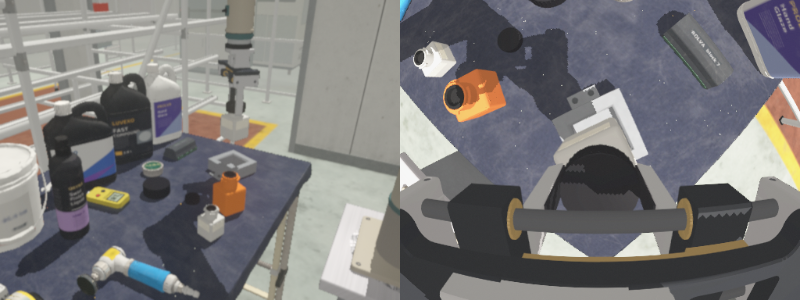

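The side and wrist views show the jar upright and squarely aligned over the brace, with yaw −0.391 against the brace's −0.388. I'm correcting by about 1 mm and lowering into the mouth.

>>> drive_tool(motion=[[0, 0, 0, 0.1, -0.1, -2, 255], [0, 0, 0, 0.1, -0.1, -5, 255], [0, 0, 0, 0.1, -0.1, -7, 255], [0, 0, 0, 0.1, -0.1, -8, 255], [0, 0, 0, 0.1, -0.1, -8.6, 255], [0, 0, 0, 0.1, -0.1, -9.2, 255], [0, 0, 0, 0.1, -0.1, -9.5, 255], [0, 0, 0, 0.1, -0.1, -9.5, 255]])

```text
time_s: 8.02
eef_pos: [0.4996, -0.1602, 0.1026]
ee_rot: [2.931, 1.131, 0.0]
force: [-0.3, 0.0, -5.2]
grip_width: 0.0572
grasp_force: 30.0
```

>>> drive_tool(motion=[[0, 0, 0, 0, 0, -0.7, 255], [0, 0, 0, 0, 0, -1.2, 255], [0, 0, 0, 0, 0, -1.5, 255], [0, 0, 0, 0, 0, -1.65, 255], [0, 0, 0, 0, 0, -1.7, 255], [0, 0, 0, 0, 0, -1.7, 255]])

```text
time_s: 8.78
eef_pos: [0.4994, -0.1601, 0.0858]
ee_rot: [2.931, 1.131, -0.0]
force: [-1.6, 0.7, 1.7]
grip_width: 0.0572
grasp_force: 30.0
```

>>> drive_tool(motion=[[0, 0, 0, 0, 0, -0.05, 255], [0, 0, 0, 0, 0, -0.1, 255], [0, 0, 0, 0, 0, -0.1, 255]])

```text
time_s: 9.15
eef_pos: [0.4995, -0.1601, 0.0857]
ee_rot: [2.931, 1.131, 0.0]
force: [-3.7, 2.1, 10.4]
grip_width: 0.0573
grasp_force: 30.0
```

>>> drive_tool(motion=[[0, 0, 0.1, 0, 0, 0, 255], [0, 0, 0.2, 0, 0, 0, 255], [0, 0, 0.3, 0, 0, 0, 255], [0, 0, 0.4, 0, 0, 0, 255], [0, 0, 0.5, 0, 0, 0, 255], [0, 0, 0.6, 0, 0, 0, 255], [0, 0, 0.7, 0, 0, 0, 255], [0, 0, 0.8, 0, 0, 0, 255], [0, 0, 0.9, 0, 0, 0, 255], [0, 0, 1.0, 0, 0, 0, 255], [0, 0, 1.1, 0, 0, 0, 255], [0, 0, 1.2, 0, 0, 0, 255], [0, 0, 1.25, 0, 0, 0, 255], [0, 0, 1.25, 0, 0, 0, 255]])

```text
time_s: 10.9
eef_pos: [0.499, -0.1597, 0.0859]
ee_rot: [-1.715, -2.632, 0.001]
force: [-5.4, 2.7, 13.5]
grip_width: 0.0573
grasp_force: 30.0
```

Run:
```python
from h import *
s=env.read_state(); print(s['eef_pos'],s['joint_positions'].round(2),s['wrist_torque'],s['force'])
c=cap('wrist'); cv2.imwrite('pics/w3.png',c['img'])
```

```text
[ 0.49899855 -0.15971699  0.08586548] [ 0.56  0.66 -0.45  1.97  0.48  0.62  0.2 ] [ 0.51621924  1.27327251 -0.01608447] [-5.42262053  2.69723618 13.4902947 ]
```

View pics/w3.png

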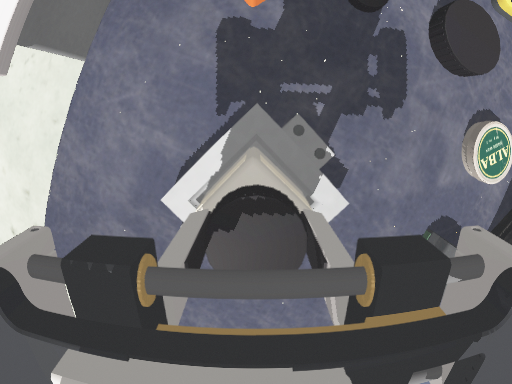

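>>> drive_tool(motion=[[0, 0, 0, 0, 0, 0.1, 255], [0, 0, 0, 0, 0, 0.3, 255], [0, 0, 0, 0, 0, 0.5, 255], [0, 0, 0, 0, 0, 0.5, 255]])

```text
time_s: 11.45
eef_pos: [0.4996, -0.1603, 0.0895]
ee_rot: [1.715, 2.632, -0.0]
force: [-1.5, 0.4, 1.3]
grip_width: 0.0575
grasp_force: 30.0
```

>>> drive_tool(motion=[[0, 0, 0, 0, 0, 0.3, 255], [0, 0, 0, 0, 0, 0.6, 255], [0, 0, 0, 0, 0, 0.6, 255]])

```text
time_s: 11.82
eef_pos: [0.4996, -0.1603, 0.0957]
ee_rot: [1.715, 2.632, -0.0]
force: [-1.9, 0.8, 0.6]
grip_width: 0.0577
grasp_force: 30.0
```

Run:
```python
from h import *
s=env.read_state();x0,y0=.4995,-.16
for n in ['side','wrist']:
    c=cap(n); P=cloud(c)
    Q=P[c['depth']>0]
    j=Q[(np.hypot(Q[:,0]-x0,Q[:,1]-y0)<.036)]
    print(n,np.histogram(j[:,2],bins=np.arange(.03,.15,.004)))
    for o in env.trace('jar',n): 
        q=P[o['mask']&(c['depth']>0)]; print(o['conf'],np.percentile(q,[2,50,98],axis=0).round(3).tolist())
    if n=='side': cv2.imwrite('pics/s4.png',cv2.resize(c['img'][140:240,240:360],(720,600),interpolation=cv2.INTER_CUBIC))
```

```text
side (array([ 10,  29,  29,  29,  31,  31,  29,  34,  30,  30,  33,  59, 115,
        29,  27,  25,  24,  15,  37,  44,  45,  38,  48,  65, 172,   8,
         7,   9,  10]), array([0.03 , 0.034, 0.038, 0.042, 0.046, 0.05 , 0.054, 0.058, 0.062,
       0.066, 0.07 , 0.074, 0.078, 0.082, 0.086, 0.09 , 0.094, 0.098,
       0.102, 0.106, 0.11 , 0.114, 0.118, 0.122, 0.126, 0.13 , 0.134,
       0.138, 0.142, 0.146]))
0.72 [[0.377, 0.021, 0.009], [0.404, 0.052, 0.059], [0.452, 0.075, 0.104]]
0.56 [[0.46, -0.178, 0.034], [0.484, -0.141, 0.066], [0.534, -0.123, 0.098]]
wrist (array([  37,   74,   29,    2,   21,   36,   37,   37,   34,   41,  120,
        555, 1158,    0,    0,    0,   17,   41,  122,  178,  205,  212,
        237, 1211, 5737,  145,  172,  168,  187]), array([0.03 , 0.034, 0.038, 0.042, 0.046, 0.05 , 0.054, 0.058, 0.062,
       0.066, 0.07 , 0.074, 0.078, 0.082, 0.086, 0.09 , 0.094, 0.098,
       0.102, 0.106, 0.11 , 0.114, 0.118, 0.122, 0.126, 0.13 , 0.134,
       0.138, 0.142, 0.146]))
0.58 [[0.462, -0.169, 0.024], [0.484, -0.137, 0.078], [0.529, -0.123, 0.08]]
0.53 [[0.418, -0.008, 0.007], [0.429, -0.006, 0.016], [0.436, 0.004, 0.029]]
```

View pics/s4.png

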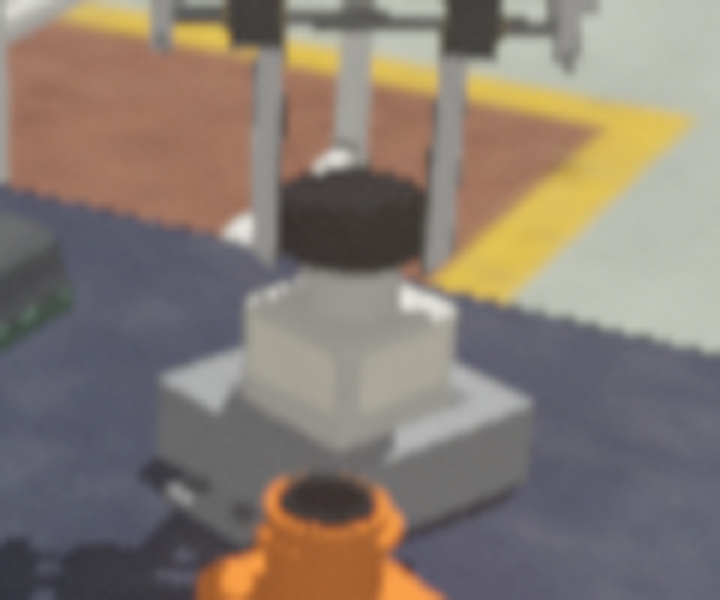

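The cap is off: its top (px ~355,190) is at about 0.127 while the shoulder (px ~350,300) stays at 0.078, so the jar is still seated. I'm lifting straight up to 2 cm clear.

>>> drive_tool(motion=[[0, 0, 0, 0, 0, 0.7, 255], [0, 0, 0, 0, 0, 1.4, 255], [0, 0, 0, 0, 0, 2.1, 255], [0, 0, 0, 0, 0, 2.8, 255], [0, 0, 0, 0, 0, 2.8, 255], [0, 0, 0, 0, 0, 2.8, 255], [0, 0, 0, 0, 0, 2.8, 255]])

```text
time_s: 12.9
eef_pos: [0.4993, -0.1602, 0.1232]
ee_rot: [-1.715, -2.632, 0.0]
force: [0.4, -0.8, 0.2]
grip_width: 0.0575
grasp_force: 30.0
```

Run:
```python
from h import *
x0,y0=.4995,-.16
for n in ['side','top','wrist']:
    c=cap(n); P=cloud(c); Q=P[c['depth']>0]
    j=Q[(np.hypot(Q[:,0]-x0,Q[:,1]-y0)<.05)]
    t=j[(j[:,2]>.148)&(j[:,2]<.158)&(np.hypot(j[:,0]-x0,j[:,1]-y0)<.034)]
    b=j[(j[:,2]>.045)&(j[:,2]<.075)]; sh=j[(j[:,2]>.07)&(j[:,2]<.085)]
    f=least_squares(lambda p:np.r_[sqdist(b,p[0],p[1],p[2],.032),(p[0]-x0)*3,(p[1]-y0)*3],[x0,y0,-.39],loss='soft_l1',f_scale=.002).x if len(b)>20 else 0
    print(n,'captop',np.median(t[:,2]),cv2.minEnclosingCircle(t[:,:2].astype(np.float32)),'jar',f,np.median(sh[:,2]))
    if n=='side': cv2.imwrite('pics/s5.png',cv2.resize(c['img'][130:240,240:360],(655,600),interpolation=cv2.INTER_CUBIC))
```

```text
side captop 0.15426721799255164 ((0.49841856956481934, -0.15767034888267517), 0.03339681774377823) jar [ 0.4983683  -0.16210753 -0.34436671] 0.07794036096436549
top captop 0.15383406605230746 ((0.49955981969833374, -0.1592026948928833), 0.027933906763792038) jar [ 0.49919102 -0.16114933 -0.34760075] 0.07709365405352751
wrist captop 0.15430548750496656 ((0.49761471152305603, -0.15618880093097687), 0.03306888788938522) jar [ 0.49740168 -0.1616006  -0.35466543] 0.07819004868529025
```

View pics/s5.png

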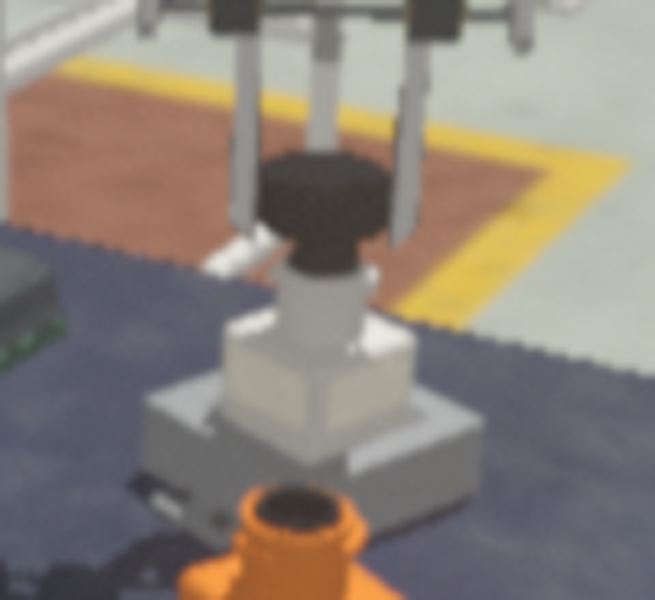

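Run:
```python
from h import *
for n in ['top','wrist','side']:
    c=cap(n); P=cloud(c)
    for o in env.trace('cap',n):
        q=P[o['mask']&(c['depth']>0)]; q=q[(q[:,2]>.126)&(q[:,2]<.160)&(np.hypot(q[:,0]-.4995,q[:,1]+.16)<.04)]
        if len(q)<30: continue
        t=q[q[:,2]>.150]; w=q[(q[:,2]<.149)]
        f=least_squares(lambda p:np.hypot(w[:,0]-p[0],w[:,1]-p[1])-.029,[.4995,-.16],loss='soft_l1',f_scale=.001).x if len(w)>20 else 0
        print(n,o['conf'],len(t),'top rect mid',(np.percentile(t,1,axis=0)+np.percentile(t,99,axis=0))[:2]/2,np.ptp(t[:,:2],axis=0),'wall',f,len(w))
    Q=P[c['depth']>0]; k=Q[(np.hypot(Q[:,0]-.4995,Q[:,1]+.16)<.03)&(Q[:,2]>.084)&(Q[:,2]<.106)]
    if len(k)>20: print(n,'neck',least_squares(lambda p:np.hypot(k[:,0]-p[0],k[:,1]-p[1])-.0205,[.4995,-.16],loss='soft_l1',f_scale=.001).x,len(k))
```

```text
wrist 0.76 6705 top rect mid [ 0.49912052 -0.15833234] [0.05722088 0.05285593] wall [ 0.49960313 -0.16228221] 586
wrist neck [ 0.49700709 -0.15844927] 185
side 0.96 202 top rect mid [ 0.49883921 -0.1600418 ] [0.05365487 0.05828738] wall [ 0.50037521 -0.16282644] 165
side neck [ 0.4983926  -0.16233974] 149
```

```bash
python3 -c "
from h import *
print(env.finish_job())"
```

```text
the job is handed in; nothing more can be done
None
```

The jar stands fully seated in the brace pocket. The cap is unscrewed and held level about 2 cm above the mouth, centred to within about 2 mm by the last fits; the job is handed in.

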